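# Load and start the bench demagnetiser

### The arm

A 6-joint arm with a two-finger parallel gripper is mounted at the origin on a cart in front of the work surface, level with it; the furniture and walls round the work are solid. World frame = base frame: x ahead of the robot, y to its left, z up, the work surface at z = 0. Lengths are in m, angles in rad, forces in N, time in s.
With the tool pointing down it reaches from about 0.3 to 0.875 m from the base axis. Payload 6.4 kg.
Tool frame: the origin (TCP) lies at the very end of the fingers, on their centre line; the grasp point (between the pads) lies 19 mm behind it (arm.pinch_z is the distance from the TCP to the grasp point, in m); z points along the fingers, y is the line along which they close (so a half turn about z gives the same grasp; the last joint's range is limited). The gripper opens to 88 mm and grips with 3 to 60 N. Pads are 18 mm wide; open, the fingers measure 123 mm over their backs; the gripper's body (75 mm by 187 mm) begins 45 mm behind the grasp point.
Start: joints at [1.056, 0.181, 1.607, -0, 1.354, -0.206], TCP at [0.175, 0.548, 0.239] pointing down, gripper open.
Joint ranges: [-2.99, 2.99], [-0.89, 2.07], [0.3, 2.58], [-1.14, 4.28], [0, 2.63], [-3.12, 3.12]. Speed limits (rad/s): [2.57, 2.57, 3.01, 3.14, 3.14, 3.14].

### API

Orientations are given as a rotation vector (axis times angle).
In Python, from cell import status, get_image, calibration, arm gives the robot as it stands.
- The arm moves only by the shell command python3 -m inch 'ROWS'. ROWS is JSON, a list of rows, each a list of 3 entries, a list of its own where there are three numbers: the shift along the world's x, y, z in mm, then the turn, a rotation vector about the world's x, y, z in degrees, then the closure, from 0 (fully open) to 1 (shut). A call has 1 to 10 rows; each row is the pose to reach, as a shift and turn from the pose commanded when the call began; what a row does not reach only later rows make up. A row lasts 1/10 s, in which the tool goes at most 50 mm and 8.59 degrees, less where a joint would pass 70% of its speed; a pose out of reach is approached as far as the arm can. A call with a gripper value outside its range is refused whole. The fingers move at their own pace and stop on an object; the grip force is fixed at half the most. Time passes only in rows, so rows that repeat a pose let the fingers close. It gives the time, the measured TCP pose, the force, the opening and the grip force at its end, in the units of the state.
- status.get_state(): the state, without advancing time (a new reading comes with each control period).
- get_image(name): name is "scene" or "top"; returns (picture, depth): 384x512x3 uint8, blue, green, red; 384x512 float32, m along the optical axis (not along the pixel's ray), 0 where there is no reading.
- calibration(name): a dict with "intrinsics" (3x3 intrinsics, pixels), "distortion" ([k1, k2, p1, p2, k3] as OpenCV has them; the pictures are not rectified), "origin" and "orientation" of the camera in the world. Camera axes: x right, y up, looking along -z (the intrinsics and any distortion apply to the point x, -y, -z); pixel columns grow to the right and rows downward; lengths in m; the calibration is good to about 2 mm. A picture is of the moment at which its call begins. calibration takes no time and is no camera call.
- arm.finish_job(): hands the job in; it is judged then, once.
The state is a dict: "time_s": time; "q": joint angles; "joint_velocities": joint speeds; "effort": joint torques, N m; "eef_pos": TCP position; "ee_rot": TCP orientation; "wrist_force": force on the tool from outside, world axes, zero at the start; "moment": the same for the moment, N m; "gripper_width": finger opening in m; "grip_force": force on a finger pad.
Only numpy, scipy, OpenCV 4.12 (cv2) and the standard library are available. Lean on these libraries where they do the work, as an engineer would, in place of code of your own. Each camera call takes 0.05 s, during which the arm holds its last target. There are 200 camera calls.

### The job

Switch the demagnetiser off by pressing the near end of its rocker down until it snaps over, then clear its tray by moving the grey oilstone onto the cork mat, and lay every steel punch, steel rod and geared shaft lying on the bench flat inside the tray. Then swing the wire bail down over the tray until it rests in its catches, and only then snap the rocker back on by pressing its far end. Leave the other things on the bench where they are.

Things in the scene. Friction and masses are not known exactly. Their poses are not given: they have to be found in the camera images.
- demag: bench demagnetiser, fixed to the bench: a low grey housing (250 x 250 mm, top 30 mm above the bench) carrying an open steel tray, a wire bail and a black rocker switch. Origin on the bench under the tray's centre; its x points away from the robot (turned by up to 0.15 rad), y to the left. The housing spans x -140 to +110 mm and y -156 to +94 mm
- tray (a point): centre of the tray floor, 30 mm above the bench, axes as the demagnetiser's. The tray is 160 x 160 mm inside, with walls 6 mm thick and 25 mm high; tools lie in it side by side along x
- rocker (a joint): angle of the rocker switch, rad: +0.28 on (far end down), -0.28 off (near end down), 0 level. An over-centre spring snaps it to the nearer stop; it takes about 5 to 6 N on an end to push it over, with about 24 mm of travel there
- rocker_near (a point): top of the rocker's near end (towards the robot), where it is pressed for off; press straight down. The rocker is a 106 x 38 mm dark steel paddle along the demagnetiser's x, pivoted in its middle 74 mm above the bench, right of the tray. 43 mm from the pivot, 97 mm above the bench when up and about 73 mm when down
- rocker_far (a point): the same at the rocker's far end, pressed for on
- bail (a joint): angle of the wire bail, rad: 0 down, resting in its catches over the tray; 1.57 upright; it stops at 1.95. It starts open, about upright, and stays there by hinge friction; let go below about 1 rad it falls shut by itself
- bail_hinge (a point): middle of the bail's hinge axis, which runs along the demagnetiser's y, 88 mm behind the tray's centre and 68 mm above the bench
- bail_grip (a point): centre of the black grip sleeve (14 mm thick, 80 mm long, parallel to the hinge) on the bail's front bar, 213 mm from the hinge. Bail down, it lies 125 mm in front of the tray's centre, 62 mm above the bench, 32 mm clear of the tray wall, over a ledge 30 mm above the bench. Grip it from above; it turns in the grip. The bail: 8 mm wire, 190 wide, its cross wire 27 mm over the tray floor when down
- mat_top (a point): centre of the top of the cork mat, 120 x 100 x 3 mm (x, y of this frame), fixed to the bench
- stone_mid (a point): centre of the grey oilstone, 30 x 105 x 20 mm (its y is its length), about 0.28 kg; starts lying in the tray. Grip it across the 30 mm
- long_punch_mid (a point): long centre punch, octagonal, 12 mm thick, 122 mm long; this point lies in the middle of the thick shank, 6 mm above the underside, and the shank runs 43 mm either way; the thin point is towards +y. Its y is its length. Absent in some starts
- short_punch_mid (a point): short centre punch, octagonal, 10 mm thick, 96 mm long; this point lies in the middle of the thick shank, 5 mm above the underside, and the shank runs 34 mm either way; the thin point is towards +y. Its y is its length. Absent in some starts
- steel_rod_mid (a point): plain round steel rod, 12 mm thick, 98 mm long; this point is its centre. Its y is its length. Absent in some starts
- gear_shaft_mid (a point): turned steel shaft with gears, 78 mm long, largest gear 22 mm across at 19 mm from this point towards +y; this point is the centre of its length, on its axis; here and towards -y the shaft is at most 16 mm thick. Its y is its length. Absent in some starts
- tape: grey tape measure, 44 x 57 x 33 mm, to be left alone; origin at the middle of its underside
- rule: folded boxwood rule, 19 x 168 x 6 mm, to be left alone; origin at the middle of its underside
Things that resemble listed ones, but are neither listed nor needed, are in the scene too. Leave any green look-alike of the part that bears stone_mid alone.

How it is judged:
On the way, in this order (a step that is already met when the one before it is completed fails the run):
1. the rocker has been snapped off (near end down) (value of joint rocker below -0.2 rad), for 0.2 s.
2. with the rocker off, the oilstone lies on the mat and every tool lies in the tray (value of joint rocker below -0.2 rad and x of stone_mid in the frame of mat_top between -0.06 and 0.06 m and y of stone_mid in the frame of mat_top between -0.05 and 0.05 m and z of stone_mid in the frame of mat_top between 0.004 and 0.017 m and x of long_punch_mid in the frame of tray between -0.082 and 0.082 m and y of long_punch_mid in the frame of tray between -0.082 and 0.082 m and z of long_punch_mid in the frame of tray between -0.003 and 0.022 m and x of short_punch_mid in the frame of tray between -0.082 and 0.082 m and y of short_punch_mid in the frame of tray between -0.082 and 0.082 m and z of short_punch_mid in the frame of tray between -0.003 and 0.022 m and x of steel_rod_mid in the frame of tray between -0.082 and 0.082 m and y of steel_rod_mid in the frame of tray between -0.082 and 0.082 m and z of steel_rod_mid in the frame of tray between -0.003 and 0.022 m and x of gear_shaft_mid in the frame of tray between -0.082 and 0.082 m and y of gear_shaft_mid in the frame of tray between -0.082 and 0.082 m and z of gear_shaft_mid in the frame of tray between -0.003 and 0.022 m), for 0.2 s.
3. with the rocker still off and the tools in the tray, the bail is down in its catches (value of joint rocker below -0.2 rad and value of joint bail below 0.06 rad and x of long_punch_mid in the frame of tray between -0.082 and 0.082 m and y of long_punch_mid in the frame of tray between -0.082 and 0.082 m and z of long_punch_mid in the frame of tray between -0.003 and 0.022 m and x of short_punch_mid in the frame of tray between -0.082 and 0.082 m and y of short_punch_mid in the frame of tray between -0.082 and 0.082 m and z of short_punch_mid in the frame of tray between -0.003 and 0.022 m and x of steel_rod_mid in the frame of tray between -0.082 and 0.082 m and y of steel_rod_mid in the frame of tray between -0.082 and 0.082 m and z of steel_rod_mid in the frame of tray between -0.003 and 0.022 m and x of gear_shaft_mid in the frame of tray between -0.082 and 0.082 m and y of gear_shaft_mid in the frame of tray between -0.082 and 0.082 m and z of gear_shaft_mid in the frame of tray between -0.003 and 0.022 m), for 0.2 s.
4. the rocker has been snapped on (far end down) (value of joint rocker above 0.2 rad and value of joint bail below 0.06 rad), for 0.2 s.
At the end, for the whole second after the job is handed in: Rocker on (above 0.2 rad), bail down (below 0.06 rad), oilstone at rest with its centre over the mat, 4 to 17 mm above it, and every tool present in the tray: its middle within 82 mm (x and y) of the tray centre and at most 22 mm above the floor (all of step 4 and x of stone_mid in the frame of mat_top between -0.06 and 0.06 m and y of stone_mid in the frame of mat_top between -0.05 and 0.05 m and z of stone_mid in the frame of mat_top between 0.004 and 0.017 m and x of long_punch_mid in the frame of tray between -0.082 and 0.082 m and y of long_punch_mid in the frame of tray between -0.082 and 0.082 m and z of long_punch_mid in the frame of tray between -0.003 and 0.022 m and x of short_punch_mid in the frame of tray between -0.082 and 0.082 m and y of short_punch_mid in the frame of tray between -0.082 and 0.082 m and z of short_punch_mid in the frame of tray between -0.003 and 0.022 m and x of steel_rod_mid in the frame of tray between -0.082 and 0.082 m and y of steel_rod_mid in the frame of tray between -0.082 and 0.082 m and z of steel_rod_mid in the frame of tray between -0.003 and 0.022 m and x of gear_shaft_mid in the frame of tray between -0.082 and 0.082 m and y of gear_shaft_mid in the frame of tray between -0.082 and 0.082 m and z of gear_shaft_mid in the frame of tray between -0.003 and 0.022 m and linear speed of oilstone below 0.03 m/s); the robot touches nothing.
It fails at once if the tape measure or folding rule is knocked more than 6 cm away (distance of any of tape, rule from where it was at the start of the episode above 0.06 m).
Of long_punch, short_punch, steel_rod, gear_shaft only 2 to 4 are there at a start; the rules pass over those that are not, and their reading is None.
At some moment in a run one of long_punch, short_punch, gear_shaft may be knocked a few centimetres aside while the robot is not near it.
Once in a run the grip may slacken for a moment while it holds something.
It also fails if it takes over 210 s, if anything falls off the work surface, if the arm or the gripper's body presses on something with over 40 N, if the wrist force passes 120 N, or if a joint passes its speed limit or range.

## Working session

There is one attempt and no reset: what is moved stays moved. The work goes in short steps, Python scripts to look and compute and a shell command to move; the robot and the scene stay as the last step left them, time stands still between calls to the robot, and variables do not carry over. Pictures are saved under pics/ and viewed, at most 14 in all, crops included, and the job is handed in when it is done.

```bash
ls; mkdir -p pics; cat > h.py <<'E'
import numpy as np, cv2
from scipy.spatial.transform import Rotation as R
from cell import status, get_image, calibration, arm
def Rm(o):
    o=np.array(o,float)
    return o if o.shape==(3,3) else (R.from_rotvec(o).as_matrix() if o.size==3 else R.from_quat(o).as_matrix())
def w(name,depth,pts,z=None):
    """pixels -> world; by depth, or on plane z"""
    c=calibration(name);K=np.array(c["intrinsics"]);D=np.array(c["distortion"]);o=np.array(c["origin"]);M=Rm(c["orientation"])
    out=[]
    for i,(u,v) in enumerate(pts):
        a=cv2.undistortPoints(np.array([[[u,v]]],float),K,D)[0,0]
        r=M@np.array([a[0],-a[1],-1])
        if z is None:
            u0,v0=int(round(u)),int(round(v)); p=depth[max(0,v0-1):v0+2,max(0,u0-1):u0+2]; p=p[p>0]
            out.append(o+r*(np.median(p) if p.size else np.nan))
        else: out.append(o+r*(z-o[2])/r[2])
    return np.array(out)
def shot(name,tag):
    im,d=get_image(name); cv2.imwrite(f"pics/{tag}.png",im); np.save(f"pics/{tag}.npy",d); return im,d
def crop(tag,x0,y0,x1,y1,s):
    im=cv2.imread(f"pics/{tag}.png")[y0:y1,x0:x1]
    cv2.imwrite(f"pics/{tag}_c{x0}_{y0}.png",cv2.resize(im,None,fx=s,fy=s,interpolation=cv2.INTER_CUBIC))
E
python3 - <<'E'
from h import *
for n in("scene","top"):
    shot(n,n+"0"); c=calibration(n); print(n,c["origin"],c["orientation"],c["intrinsics"])
a=cv2.imread("pics/scene0.png");b=cv2.imread("pics/top0.png")
cv2.imwrite("pics/top0b.png",cv2.resize(b,(800,600),interpolation=cv2.INTER_CUBIC))
s=status.get_state();print(s["eef_pos"],s["ee_rot"],s["gripper_width"],s["wrist_force"],s["time_s"])
E
```

```text
pics
scene [-0.12492101 -0.45542263  0.65786767] [ 0.94024769 -0.43777593 -0.80897039] [[463.19422993   0.         265.79017791]
 [  0.         463.19422993 185.53929537]
 [  0.           0.           1.        ]]
top [0.47292066 0.11569448 1.43143952] [ 0.03704168 -0.04480189 -1.55345979] [[464.42463946   0.         243.94084247]
 [  0.         464.42463946 189.27925914]
 [  0.           0.           1.        ]]
[0.17448708 0.54738014 0.23788997] [-4.83087244e-01 -3.10364195e+00  2.33887879e-03] 0.08837444477262266 [0.68966745 0.08306828 0.21591116] 0.1
```

View pics/top0b.png

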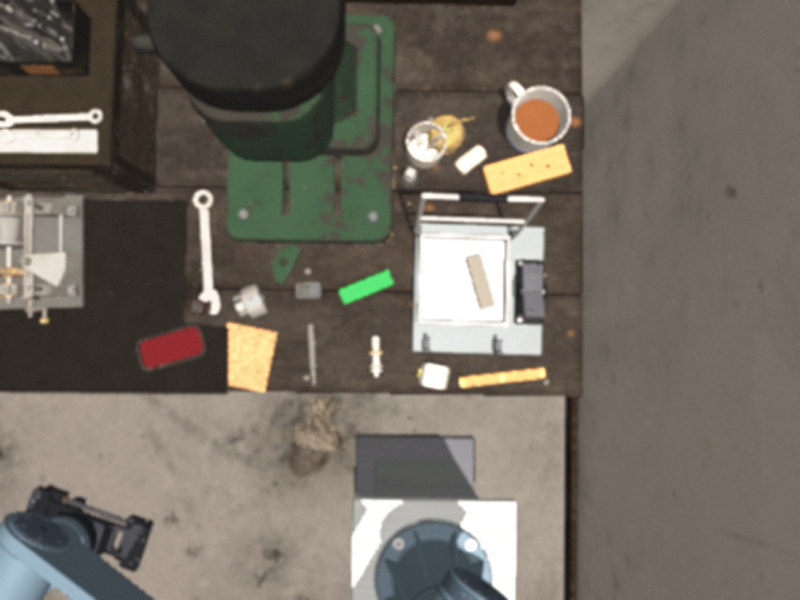

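View pics/scene0.png

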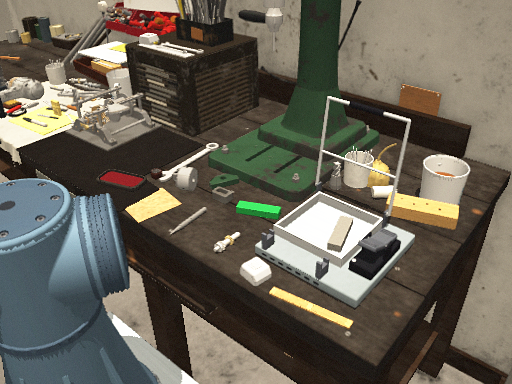

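The tray (480,270 in the enlarged top view) holds the oilstone. The green block at (366,287) is its look-alike. Possible tools are the thin bar at (312,353) and the geared piece at (376,355). The mat candidate is (251,357), the tape (434,376) and the rule (503,377). I'll check these up close.

```bash
python3 - <<'E'
from h import *
crop("top0",135,145,360,255,3.5)
crop("scene0",110,160,420,335,2.5)
E
```

```text
(no output)
```

View pics/top0_c135_145.png

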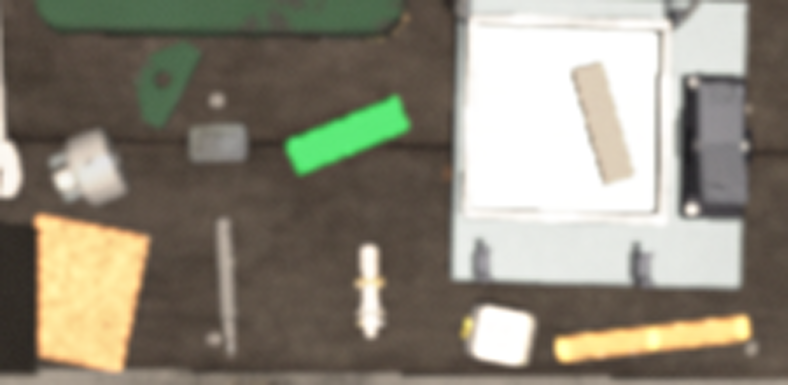

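View pics/scene0_c110_160.png

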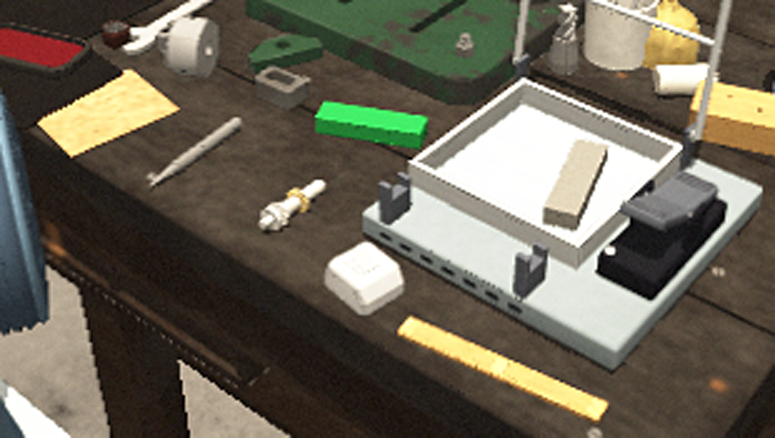

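Measured choices: the punch at crop (223,218)–(232,357), point towards the robot; the gear shaft at (369,243)–(372,340); the stone in the tray at (587,67)–(619,180). The green one at (348,135) is rejected. The gear shaft's big gear is unclear. Next I'll measure.

```bash
python3 - <<'E'
from h import *
d=np.load("pics/top0.npy")
f=lambda p:[(135+u/3.5-.35,145+v/3.5-.35) for u,v in p]
P={"tray corners(top of wall, inner) TL TR BR BL":([(470,25),(659,31),(655,214),(464,207)],.055),
"housing BL BR":([(453,280),(741,287)],.03),
"stone 4":([(572,70),(600,63),(633,176),(605,184)],.05),
"punch":([(223,218),(232,357)],.006),
"gear ends":([(369,243),(372,340)],.008),"gear ring":([(369,283),(371,325)],.01),
"mat TL TR BR BL":([(37,214),(149,237),(124,372),(37,362)],.003),
"tape":([(500,334)],.033),"rule":([(555,350),(748,327)],.006),"green":([(348,135)],.02),
"rocker near/far edge mid":([(722,215),(722,80),(722,147)],.085)}
np.set_printoptions(precision=4,suppress=True)
for k,(p,z) in P.items():
    q=f(p); print(k); print(np.hstack([w("top",d,q,z),w("top",d,q)]))
ds=np.load("pics/scene0.npy")
g=lambda p:[(110+u/2.5-.3,160+v/2.5-.3) for u,v in p]
print("scene gear ends, ring, punch ends, rocker near/far, mat corners");print(w("scene",ds,g([(268,220),(318,188),(298,200),(273,216),(155,180),(238,122),(660,195),(695,180),(130,72),(178,105),(72,155)])))
im=cv2.imread("pics/top0.png"); print(w("top",d,[(266+5,126),(343,130)],.28))
print(w("scene",ds,[(333,98),(405,118),(372,108)]))
E
```

```text
tray corners(top of wall, inner) TL TR BR BL
[[ 0.6581  0.0368  0.055   0.6584  0.0367  0.0532]
 [ 0.6559 -0.1246  0.055   0.6564 -0.1253  0.051 ]
 [ 0.4998 -0.1224  0.055   0.4998 -0.1225  0.0544]
 [ 0.503   0.0398  0.055   0.5031  0.0396  0.0526]]
housing BL BR
[[ 0.4406  0.0469  0.03    0.44    0.0455  0.0013]
 [ 0.4386 -0.2016  0.03    0.4379 -0.2081  0.0012]]
stone 4
[[ 0.6217 -0.0512  0.05    0.6229 -0.0525  0.0388]
 [ 0.6281 -0.0751  0.05    0.628  -0.0749  0.0514]
 [ 0.5319 -0.1042  0.05    0.5321 -0.1049  0.0455]
 [ 0.5247 -0.0803  0.05    0.5247 -0.0803  0.0504]]
punch
[[ 0.4909  0.2481  0.006   0.491   0.2488 -0.0011]
 [ 0.3698  0.2377  0.006   0.3694  0.2381  0.0013]]
gear ends
[[ 0.4712  0.1198  0.008   0.4712  0.1198 -0.0014]
 [ 0.3867  0.1157  0.008   0.3862  0.1157 -0.0002]]
gear ring
[[0.4363 0.1192 0.01   0.4365 0.1192 0.0164]
 [0.3999 0.1168 0.01   0.4002 0.1168 0.017 ]]
mat TL TR BR BL
[[ 0.4916  0.412   0.003   0.4916  0.4123  0.0013]
 [ 0.4731  0.313   0.003   0.4731  0.3137 -0.0025]
 [ 0.3549  0.3321  0.003   0.2847  0.4607 -0.8457]
 [ 0.3622  0.4085  0.003   0
[... 212 characters left out ...]
0.5647 0.1397 0.02  ]]
rocker near/far edge mid
[[ 0.4993 -0.173   0.085   0.4999 -0.1795  0.0544]
 [ 0.6118 -0.1723  0.085   0.6149 -0.1786  0.0554]
 [ 0.5558 -0.1726  0.085   0.5563 -0.1742  0.0778]]
scene gear ends, ring, punch ends, rocker near/far, mat corners
[[ 0.3981  0.1152  0.0149]
 [ 0.4627  0.1163  0.0094]
 [ 0.4348  0.1144  0.0142]
 [ 0.402   0.1127  0.0181]
 [ 0.3794  0.2417  0.0072]
 [ 0.4889  0.2453  0.0103]
 [ 0.563  -0.1629  0.0793]
 [ 0.6021 -0.1742  0.0759]
 [ 0.4897  0.4101  0.0012]
 [ 0.4803  0.3241  0.001 ]
 [ 0.3589  0.3387  0.0017]]
[[ 0.6929  0.0454  0.28  ]
 [ 0.6862 -0.1353  0.28  ]]
[[ 0.6936  0.0321  0.2836]
 [ 0.6937 -0.1352  0.2839]
 [ 0.6921 -0.0627  0.2861]]
```

```bash
cat >> h.py <<'E'
np.set_printoptions(precision=4,suppress=True)
def cloud(name,d):
    c=calibration(name);K=np.array(c["intrinsics"]);D=np.array(c["distortion"]);o=np.array(c["origin"]);M=Rm(c["orientation"])
    v,u=np.mgrid[0:384,0:512]; uv=np.stack([u,v],-1).reshape(-1,1,2).astype(float)
    a=cv2.undistortPoints(uv,K,D)[:,0]; r=np.c_[a[:,0],-a[:,1],-np.ones(len(a))]@M.T
    P=o+r*d.reshape(-1,1); P[d.reshape(-1)<=0]=np.nan; return P.reshape(384,512,3)
def to(x,y,z,closedeg,tilt=None):
    """shift (mm) and turn (deg) to tool-down TCP x,y,z with closing axis at closedeg from world x"""
    s=status.get_state(); p=np.array(s["eef_pos"]); Rc=Rm(s["ee_rot"]); best=None
    for k in(0,180):
        a=np.radians(closedeg+k); yy=np.array([np.cos(a),np.sin(a),0]); zz=np.array([0,0,-1.])
        t=np.degrees(R.from_matrix(np.c_[np.cross(yy,zz),yy,zz]@Rc.T).as_rotvec())
        if best is None or np.linalg.norm(t)<np.linalg.norm(best): best=t
    print("shift",np.round((np.array([x,y,z])-p)*1000,1),"turn",np.round(best,1),"q6",round(s["q"][5],2))
E
python3 - <<'E'
from h import *
for n in("scene","top"):
    P=cloud(n,np.load(f"pics/{n}0.npy")).reshape(-1,3)
    m=(P[:,0]>.46)&(P[:,0]<.66)&(P[:,1]>-.215)&(P[:,1]<-.145)&(P[:,2]>.06)&(P[:,2]<.12)
    Q=P[m]; print(n,len(Q),Q.min(0),Q.max(0))
    for x in np.arange(.48,.65,.01):
        q=Q[(Q[:,0]>=x)&(Q[:,0]<x+.01)]
        if len(q): print(round(x,3),len(q),np.median(q[:,2]).round(4),q[:,1].min().round(4),q[:,1].max().round(4))
s=status.get_state();print(Rm(s["ee_rot"]))
to(.515,-.173,.16,0);to(.515,-.173,.16,90)
E
```

```text
scene 614 [ 0.5079 -0.1997  0.0602] [ 0.6109 -0.1477  0.1026]
0.5 16 0.0959 -0.1887 -0.157
0.51 107 0.0979 -0.1924 -0.1543
0.52 42 0.0954 -0.1929 -0.1587
0.53 25 0.0905 -0.1924 -0.1547
0.54 68 0.0841 -0.1992 -0.1478
0.55 67 0.0807 -0.1997 -0.1477
0.56 86 0.0789 -0.1995 -0.1488
0.57 52 0.0777 -0.1916 -0.1496
0.58 47 0.0765 -0.1922 -0.1557
0.59 53 0.0747 -0.1926 -0.1558
0.6 48 0.0737 -0.1924 -0.1577
0.61 3 0.0729 -0.1755 -0.1709
top 512 [ 0.5081 -0.1978  0.0611] [ 0.6091 -0.1451  0.1045]
0.5 6 0.0952 -0.1878 -0.1748
0.51 52 0.0988 -0.1888 -0.1527
0.52 38 0.0945 -0.189 -0.1525
0.53 45 0.089 -0.1903 -0.1529
0.54 66 0.0844 -0.197 -0.1451
0.55 57 0.0795 -0.1978 -0.1458
0.56 70 0.0785 -0.1976 -0.1455
0.57 48 0.0766 -0.1945 -0.1467
0.58 39 0.0756 -0.1904 -0.1541
0.59 51 0.0751 -0.1898 -0.154
0.6 40 0.0728 -0.1918 -0.1539
[[-0.9527  0.3039 -0.0008]
 [ 0.3039  0.9527 -0.0014]
 [ 0.0003 -0.0016 -1.    ]]
shift [ 340.5 -720.4  -77.9] turn [  0.   -0.1 -72.3] q6 -0.21
shift [ 340.5 -720.4  -77.9] turn [ 0.1 -0.  17.7] q6 -0.21
```

```bash
python3 -m inch '[[[50,-150,0],[0,0,0],1],[[150,-350,0],[0,0,9],1],[[250,-500,0],[0,0,18],1],[[341,-720,0],[0,0,18],1],[[341,-720,0],[0,0,18],1],[[341,-720,0],[0,0,18],1],[[341,-720,0],[0,0,18],1],[[341,-720,0],[0,0,18],1],[[341,-720,0],[0,0,18],1],[[341,-720,0],[0,0,18],1]]'; python3 -c "
from h import *
to(.516,-.173,.115,90)"
```

```text
time_s: 1.1
eef_pos: [0.383, 0.1014, 0.2388]
ee_rot: [-0.008, 3.141, 0.0]
wrist_force: [1.1, 0.7, -0.7]
gripper_width: 0.0103
grip_force: 0.0
shift [ 133.  -274.4 -123.8] turn [-0.   0.  -0.3] q6 -1.62
```

```bash
python3 -m inch '[[[133,-274,0],[0,0,0],1],[[133,-274,0],[0,0,0],1],[[133,-274,0],[0,0,0],1],[[133,-274,0],[0,0,0],1],[[133,-274,0],[0,0,0],1],[[133,-274,0],[0,0,0],1],[[133,-274,0],[0,0,0],1],[[133,-274,0],[0,0,0],1],[[133,-274,0],[0,0,0],1],[[133,-274,0],[0,0,0],1]]'; python3 -c "
from h import *
to(.516,-.173,.105,90)"
```

```text
time_s: 2.1
eef_pos: [0.5153, -0.1691, 0.2388]
ee_rot: [0.011, -3.141, -0.001]
wrist_force: [0.1, 0.4, 0.6]
gripper_width: 0.0003
grip_force: 0.0
shift [   0.7   -3.9 -133.8] turn [-0.  -0.  -0.4] q6 -2.11
```

```bash
python3 -m inch '[[[0,-4,-50],[0,0,0],1],[[0,-4,-100],[0,0,0],1],[[0,-4,-130],[0,0,0],1],[[0,-4,-140],[0,0,0],1],[[0,-4,-147],[0,0,0],1],[[0,-4,-154],[0,0,0],1],[[0,-4,-160],[0,0,0],1],[[0,-4,-164],[0,0,0],1],[[0,-4,-167],[0,0,0],1],[[0,-4,-167],[0,0,0],1]]'; python3 -m inch '[[[0,0,0],[0,0,0],1],[[0,0,0],[0,0,0],1],[[0,0,50],[0,0,0],1],[[0,0,100],[0,0,0],1],[[0,0,100],[0,0,0],1]]'
python3 - <<'E'
from h import *
for n in("scene","top"):
    im,d=shot(n,n+"1"); P=cloud(n,d).reshape(-1,3)
    Q=P[(P[:,0]>.46)&(P[:,0]<.66)&(P[:,1]>-.195)&(P[:,1]<-.15)&(P[:,2]>.06)&(P[:,2]<.12)]
    for x in(.51,.52,.58,.6):
        q=Q[(Q[:,0]>=x)&(Q[:,0]<x+.01)]; print(n,x,len(q),np.median(q[:,2]) if len(q) else 0)
to(.58,-.105,.16,0)
E
```

```text
time_s: 3.1
eef_pos: [0.5168, -0.1751, 0.0744]
ee_rot: [-0.009, 3.14, -0.002]
wrist_force: [-7.6, 3.3, 17.3]
gripper_width: 0.0005
grip_force: 9.0
time_s: 3.6
eef_pos: [0.5203, -0.1773, 0.1798]
ee_rot: [-0.009, 3.129, -0.012]
wrist_force: [1.1, -0.9, 0.1]
gripper_width: 0.0001
grip_force: 0.0
scene 0.51 76 0.07394732255907277
scene 0.52 78 0.07508575470725332
scene 0.58 99 0.0915628925961266
scene 0.6 39 0.09934873058286131
top 0.51 31 0.07383268142328059
top 0.52 38 0.07474953757021585
top 0.58 53 0.09295535977245395
top 0.6 30 0.09883131078008944
shift [ 63.1  70.4 -13.7] turn [-0.1  0.3 89.7] q6 -2.12
```

```bash
python3 -c "
from h import *
to(.569,-.078,.16,106.8)"
```

```text
shift [ 52.1  97.4 -13.7] turn [ 0.1  0.2 16.5] q6 -2.12
```

```bash
python3 -m inch '[[[26,50,0],[0,0,8],0.55],[[52,97,0],[0,0,16.5],0.55],[[52,97,-14],[0,0,16.5],0.55],[[52,97,-14],[0,0,16.5],0.55],[[52,97,-14],[0,0,16.5],0.55],[[52,97,-14],[0,0,16.5],0.55],[[52,97,-14],[0,0,16.5],0.55]]'; python3 -c "
from h import *
to(.569,-.078,.07,106.8)"
```

```text
time_s: 4.4
eef_pos: [0.5674, -0.079, 0.1579]
ee_rot: [0.456, -3.108, 0.0]
wrist_force: [0.3, -0.3, 0.1]
gripper_width: 0.0398
grip_force: 0.0
shift [  1.6   1.  -87.9] turn [0.  0.  0.1] q6 -2.21
```

```bash
python3 -m inch '[[[2,1,-40],[-6.7,-2,0],0.55],[[2,1,-80],[-6.7,-2,0],0.55],[[2,1,-100],[-6.7,-2,0],0.55],[[2,1,-112],[-6.7,-2,0],0.55],[[2,1,-120],[-6.7,-2,0],0.55],[[2,1,-120],[-6.7,-2,0],0.55],[[2,1,-120],[-6.7,-2,0],0.8],[[2,1,-120],[-6.7,-2,0],0.8],[[2,1,-120],[-6.7,-2,0],0.8],[[2,1,-120],[-6.7,-2,0],0.8]]'
```

```text
time_s: 5.4
eef_pos: [0.5709, -0.0774, 0.0392]
ee_rot: [-0.455, 3.083, -0.191]
wrist_force: [-0.1, -4.1, 5.8]
gripper_width: 0.0302
grip_force: 29.8
```

```bash
python3 -m inch '[[[0,0,10],[0,0,0],0.8],[[0,0,30],[0,0,0],0.8],[[0,0,60],[0,0,0],0.8],[[0,5,100],[0,0,0],0.8],[[-10,40,120],[6.7,2,0],0.8],[[-20,90,120],[6.7,2,0],0.8],[[-30,130,120],[6.7,2,0],0.8],[[-30,130,120],[6.7,2,0],0.8],[[-30,130,120],[6.7,2,0],0.8]]'; python3 -c "
from h import *
to(.415,.374,.16,80.3); print(status.get_state()['gripper_width'])"
```

```text
time_s: 6.3
eef_pos: [0.5389, 0.0546, 0.1577]
ee_rot: [0.463, -3.106, -0.001]
wrist_force: [0.8, -0.9, -3.1]
gripper_width: 0.0306
grip_force: 29.6
shift [-123.9  319.4    2.3] turn [ -0.   -0.1 -26.7] q6 -1.99
0.030624098622492737
```

```bash
python3 -m inch '[[[-18,46,0],[0,0,-4],0.8],[[-36,92,0],[0,0,-8],0.8],[[-54,138,0],[0,0,-12],0.8],[[-72,184,0],[0,0,-16],0.8],[[-90,230,0],[0,0,-20],0.8],[[-108,276,0],[0,0,-24],0.8],[[-124,319,0],[0,0,-26.7],0.8],[[-124,319,0],[0,0,-26.7],0.8],[[-124,319,0],[0,0,-26.7],0.8],[[-124,319,0],[0,0,-26.7],0.8]]'; python3 - <<'E'
from h import *
to(.415,.374,.02,80.3); s=status.get_state(); print(s['gripper_width'])
im,d=shot("scene","scene2"); cv2.imwrite("pics/scene2b.png",cv2.resize(im[130:320,60:350],None,fx=2.6,fy=2.6))
E
```

```text
time_s: 7.3
eef_pos: [0.4165, 0.371, 0.1575]
ee_rot: [-0.272, -3.129, 0.001]
wrist_force: [0.1, -1.0, -3.8]
gripper_width: 0.0301
grip_force: 29.6
shift [  -1.5    3.  -137.5] turn [ 0.  -0.   0.2] q6 -0.88
0.030071256477405408
```

View pics/scene2b.png

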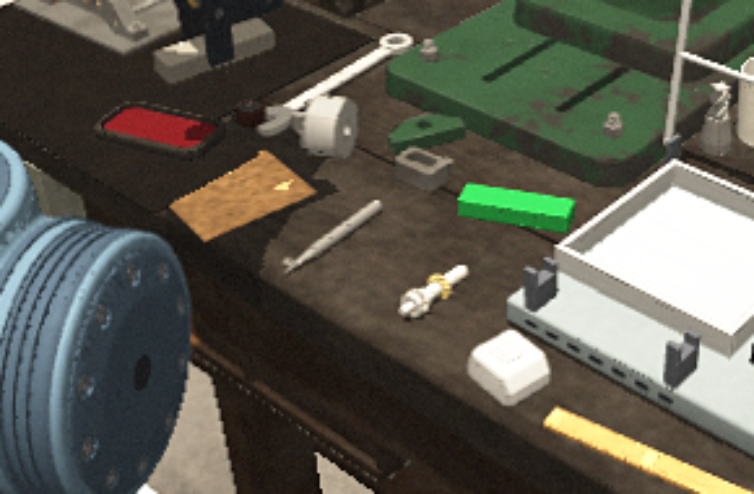

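The stone is held level at (215,50), above the mat at (240,195). The tools haven't moved. I'll lower it now.

```bash
python3 -m inch '[[[-1,3,-50],[0,0,0],0.8],[[-1,3,-95],[0,0,0],0.8],[[-1,3,-125],[0,0,0],0.8],[[-1,3,-135],[0,0,0],0.8],[[-1,3,-141],[0,0,0],0.8],[[-1,3,-141],[0,0,0],0.8],[[-1,3,-141],[0,0,0],0.8]]'
```

```text
time_s: 8.05
eef_pos: [0.4163, 0.3758, 0.0186]
ee_rot: [0.271, 3.127, 0.003]
wrist_force: [0.1, -0.5, -2.7]
gripper_width: 0.0303
grip_force: 29.6
```

```bash
python3 -m inch '[[[0,0,-2],[0,0,0],0.8],[[0,0,-4],[0,0,0],0.8],[[0,0,-5],[0,0,0],0.8],[[0,0,-5],[0,0,0],0.8]]'
```

```text
time_s: 8.45
eef_pos: [0.4153, 0.3758, 0.013]
ee_rot: [0.27, 3.129, 0.001]
wrist_force: [-2.0, -1.3, 4.6]
gripper_width: 0.0299
grip_force: 29.6
```

```bash
python3 -m inch '[[[0,0,0],[0,0,0],0.5],[[0,0,0],[0,0,0],0.5],[[0,0,0],[0,0,0],0.5],[[0,0,30],[0,0,0],0.5],[[0,0,80],[0,0,0],0.5],[[-20,50,120],[0,0,0],0.5],[[-20,100,120],[0,0,0],0.5],[[-20,150,120],[0,0,0],0.5],[[-20,180,120],[0,0,0],0.5],[[-20,180,120],[0,0,0],0.5]]'; python3 - <<'E'
from h import *
im,d=shot("top","top3"); crop("top3",135,145,360,255,3.5)
P=cloud("top",d).reshape(-1,3)
for n,(a,b,c,e) in {"stone":(.34,.5,.31,.43),"punch":(.355,.51,.2,.29),"gear":(.37,.49,.08,.16)}.items():
    Q=P[(P[:,0]>a)&(P[:,0]<b)&(P[:,1]>c)&(P[:,1]<e)&(P[:,2]>(.012 if n=="stone" else .005))&(P[:,2]<.06)]
    if len(Q)>4:
        m=Q.mean(0); u=np.linalg.svd(Q[:,:2]-m[:2])[2][0]; t=(Q[:,:2]-m[:2])@u
        print(n,len(Q),m,u,np.degrees(np.arctan2(u[1],u[0])),t.min(),t.max(),np.median(Q[:,2]))
E
```

```text
time_s: 9.45
eef_pos: [0.3937, 0.5599, 0.1316]
ee_rot: [0.265, 3.13, 0.004]
wrist_force: [-0.7, 0.2, -0.2]
gripper_width: 0.044
grip_force: 0.0
stone 366 [0.421  0.3729 0.0229] [-0.9853  0.1706] 170.17729828799085 -0.053152878423737275 0.052498487746072124 0.02313062714491687
punch 184 [0.4349 0.246  0.0092] [-0.9969 -0.0784] -175.50134600923352 -0.07501136655264551 0.0770644403451949 0.008628356905374224
gear 173 [0.4264 0.1219 0.0124] [-0.9999 -0.0114] -179.34515014863914 -0.060249823798499066 0.0558552424710753 0.012607682141015708
```

View pics/top3_c135_145.png

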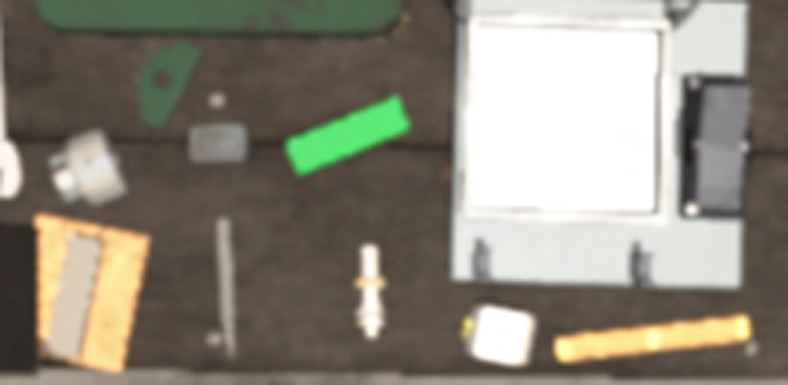

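Stone sits squarely on the mat (75,295); the tray is empty, the rocker off. Now the punch.

```bash
python3 -c "
from h import *
to(.445,.244,.13,94.9)"; python3 -m inch '[[[8,-50,0],[0,0,5],0.6],[[16,-100,0],[0,0,10],0.6],[[24,-150,0],[0,0,14],0.6],[[32,-200,0],[0,0,14],0.6],[[40,-250,0],[0,0,14],0.6],[[50,-300,0],[0,0,14],0.6],[[51,-316,0],[0,0,14],0.6],[[51,-316,0],[0,0,14],0.6],[[51,-316,0],[0,0,14],0.6]]'; python3 -c "
from h import *
to(.445,.244,.005,94.9)"
```

```text
shift [  51.1 -313.3   -1.1] turn [ 0.  -0.  14.6] q6 -0.62
time_s: 10.4
eef_pos: [0.4456, 0.2386, 0.1319]
ee_rot: [-0.109, 3.14, 0.0]
wrist_force: [-0.9, 0.5, 1.2]
gripper_width: 0.0351
grip_force: 0.0
shift [  -0.6    5.4 -126.9] turn [-0.   0.   0.9] q6 -1.38
```

```bash
python3 -m inch '[[[0,5,-40],[0,0,1],0.6],[[0,5,-80],[0,0,1],0.6],[[0,5,-105],[0,0,1],0.6],[[0,5,-118],[0,0,1],0.6],[[0,5,-127],[0,0,1],0.6],[[0,5,-127],[0,0,1],0.6],[[0,5,-127],[0,0,1],1],[[0,5,-127],[0,0,1],1],[[0,5,-127],[0,0,1],1],[[0,5,-127],[0,0,1],1]]'
```

```text
time_s: 11.4
eef_pos: [0.4466, 0.2446, 0.0058]
ee_rot: [-0.14, 3.137, 0.001]
wrist_force: [-0.3, 0.3, 4.7]
gripper_width: 0.0103
grip_force: 30.0
```

```bash
python3 -m inch '[[[0,0,15],[0,0,0],1],[[0,0,45],[0,0,0],1],[[0,0,90],[0,0,0],1],[[0,0,130],[0,0,0],1],[[20,-40,145],[0,0,0],1],[[20,-40,145],[0,0,0],1]]'; python3 - <<'E'
from h import *
to(.597,-.005,.15,89); s=status.get_state(); print(s['gripper_width'],s['grip_force'],s['eef_pos'])
im,d=shot("scene","scene4"); cv2.imwrite("pics/scene4b.png",cv2.resize(im[60:310,150:400],None,fx=2.4,fy=2.4))
E
```

```text
time_s: 12.0
eef_pos: [0.4698, 0.202, 0.1537]
ee_rot: [-0.136, 3.131, -0.001]
wrist_force: [0.4, 0.2, 0.3]
gripper_width: 0.0105
grip_force: 30.0
shift [ 127.2 -207.    -3.7] turn [ 0.   0.5 -6. ] q6 -1.48
0.01048557630260107 29.992854595184326 [0.4698 0.202  0.1537]
```

View pics/scene4b.png

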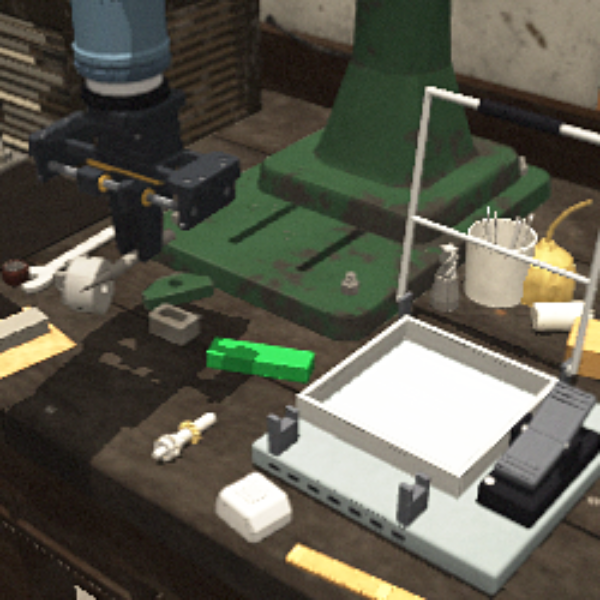

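Punch is held near (120,265) and gone from the bench. The tray is at (430,410) with the bail clear of the path. Carrying it over.

```bash
python3 -m inch '[[[24,-40,0],[0,0.2,-2],1],[[48,-80,0],[0,0.3,-4],1],[[72,-120,0],[0,0.5,-6],1],[[100,-165,0],[0,0.5,-6],1],[[127,-207,0],[0,0.5,-6],1],[[127,-207,0],[0,0.5,-6],1],[[127,-207,0],[0,0.5,-6],1],[[127,-207,0],[0,0.5,-6],1]]'; python3 -c "
from h import *
to(.597,-.005,.038,89);print(status.get_state()['gripper_width'])"
```

```text
time_s: 12.85
eef_pos: [0.5914, -0.0012, 0.1487]
ee_rot: [-0.023, -3.13, -0.002]
wrist_force: [0.2, 0.3, -1.0]
gripper_width: 0.0104
grip_force: 30.0
shift [   5.6   -3.8 -110.7] turn [-0.1 -0.6 -0.1] q6 -1.76
0.010394040066657647
```

```bash
python3 -m inch '[[[5,-4,-40],[0,0,0],1],[[5,-4,-80],[0,0,0],1],[[5,-4,-98],[0,0,0],1],[[5,-4,-106],[0,0,0],1],[[5,-4,-111],[0,0,0],1],[[5,-4,-111],[0,0,0],1],[[5,-4,-111],[0,0,0],1]]'
```

```text
time_s: 13.55
eef_pos: [0.5987, -0.0064, 0.0402]
ee_rot: [-0.024, -3.135, 0.0]
wrist_force: [-0.6, 0.7, -0.8]
gripper_width: 0.0104
grip_force: 30.0
```

```bash
python3 -m inch '[[[0,0,-2],[0,0,0],1],[[0,0,-4],[0,0,0],1],[[0,0,-4],[0,0,0],1],[[0,0,-4],[0,0,0],0.72],[[0,0,-4],[0,0,0],0.72],[[0,0,-4],[0,0,0],0.72],[[0,0,30],[0,0,0],0.72],[[-20,40,80],[0,0,0],0.72],[[-40,90,100],[0,0,0],0.6],[[-40,90,100],[0,0,0],0.6]]';python3 - <<'E'
from h import *
im,d=shot("scene","scene5"); cv2.imwrite("pics/scene5b.png",cv2.resize(im[170:330,180:420],None,fx=3,fy=3))
E
```

```text
time_s: 14.55
eef_pos: [0.5576, 0.0856, 0.1413]
ee_rot: [-0.023, -3.136, -0.002]
wrist_force: [0.1, 0.4, -0.8]
gripper_width: 0.0351
grip_force: 0.0
```

View pics/scene5b.png

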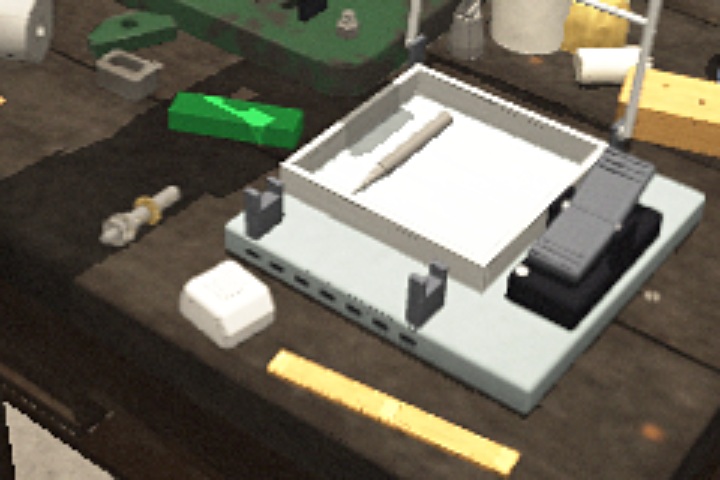

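Punch lies flat in the tray at (400,150). The gear shaft is unmoved at (140,215); a closer look tells which end carries the big gear.

```bash
python3 - <<'E'
from h import *
a=cv2.imread("pics/scene0.png")[225:270,205:250]; b=cv2.imread("pics/top3.png")[208:248,222:262]
a=cv2.resize(a,(400,400),interpolation=cv2.INTER_CUBIC); b=cv2.resize(b,(400,400),interpolation=cv2.INTER_CUBIC)
cv2.imwrite("pics/gear.png",np.hstack([a,b]))
P=cloud("scene",np.load("pics/scene5.npy")).reshape(-1,3)
Q=P[(P[:,0]>.37)&(P[:,0]<.49)&(P[:,1]>.09)&(P[:,1]<.15)]
for x in np.arange(.37,.485,.006):
    q=Q[(Q[:,0]>=x)&(Q[:,0]<x+.006)]; h=q[q[:,2]>.006]
    print(round(x,3),len(h),np.nanmax(q[:,2]).round(4), h[:,1].min().round(4) if len(h) else '',h[:,1].max().round(4) if len(h) else '')
E
```

```text
0.37 96 0.489 0.0901 0.126
0.376 17 0.4898 0.1174 0.1327
0.382 0 0.0031  
0.388 10 0.0181 0.1129 0.1204
0.394 16 0.0249 0.1047 0.1254
0.4 35 0.0241 0.1073 0.1268
0.406 24 0.0238 0.1067 0.1271
0.412 14 0.0223 0.1088 0.1217
0.418 9 0.0182 0.1105 0.1201
0.424 11 0.0177 0.1111 0.1189
0.43 28 0.0199 0.1082 0.129
0.436 19 0.0202 0.1082 0.125
0.442 7 0.0153 0.1122 0.1188
0.448 13 0.4558 0.1133 0.135
0.454 14 0.4551 0.115 0.1417
0.46 19 0.4542 0.1125 0.1466
0.466 13 0.4531 0.1152 0.1338
0.472 12 0.4505 0.1309 0.1457
0.478 11 0.4493 0.1313 0.1378
0.484 15 0.4478 0.1271 0.1357
```

View pics/gear.png

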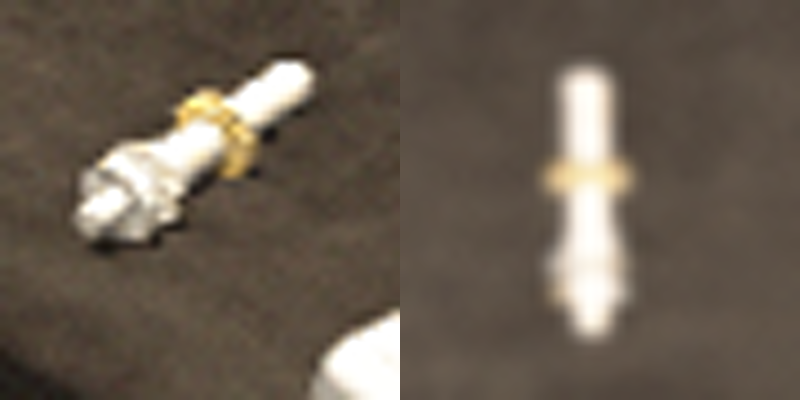

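```bash
python3 -m inch '[[[-50,14,0],[0,0,1],0.6],[[-95,28,0],[0,0,3],0.6],[[-106,32,0],[0,0,3],0.6],[[-106,32,0],[0,0,3],0.6],[[-106,32,0],[0,0,3],0.6],[[-106,32,0],[0,0,3],0.6]]'; python3 - <<'E'
from h import *
to(.452,.1175,.005,92)
im,d=shot("scene","scene6"); P=cloud("scene",d).reshape(-1,3)
Q=P[(P[:,0]>.37)&(P[:,0]<.475)&(P[:,1]>.08)&(P[:,1]<.16)&(P[:,2]>.006)&(P[:,2]<.03)]; print(len(Q),Q.min(0),Q.max(0),Q.mean(0))
E
```

```text
time_s: 15.2
eef_pos: [0.4537, 0.1147, 0.1393]
ee_rot: [0.056, -3.134, 0.0]
wrist_force: [1.4, 0.2, 0.3]
gripper_width: 0.0355
grip_force: 0.0
shift [  -1.7    2.8 -134.3] turn [ 0.  -0.4 -0. ] q6 -1.61
202 [0.3902 0.1067 0.006 ] [0.4701 0.1296 0.0241] [0.4239 0.116  0.0145]
```

```bash
python3 -m inch '[[[-1,3,-45],[0,0,0],0.6],[[-1,3,-85],[0,0,0],0.6],[[-1,3,-115],[0,0,0],0.6],[[-1,3,-127],[0,0,0],0.6],[[-1,3,-134],[0,0,0],0.6],[[-1,3,-134],[0,0,0],0.6],[[-1,3,-134],[0,0,0],1],[[-1,3,-134],[0,0,0],1],[[-1,3,-134],[0,0,0],1],[[-1,3,-134],[0,0,0],1]]'; python3 -m inch '[[[0,0,15],[0,0,0],1],[[0,0,45],[0,0,0],1],[[0,0,90],[0,0,0],1],[[0,0,130],[0,0,0],1],[[0,0,135],[0,0,0],1],[[0,0,135],[0,0,0],1]]'; python3 - <<'E'
from h import *
to(.60,-.05,.15,89)
im,d=shot("scene","scene7"); cv2.imwrite("pics/scene7b.png",cv2.resize(im[130:280,190:340],None,fx=3.5,fy=3.5))
E
```

```text
time_s: 16.25
eef_pos: [0.4517, 0.1184, 0.0057]
ee_rot: [0.058, -3.135, -0.0]
wrist_force: [-0.3, -0.3, 2.5]
gripper_width: 0.0115
grip_force: 30.0
time_s: 16.85
eef_pos: [0.4516, 0.1184, 0.1411]
ee_rot: [0.058, -3.136, -0.0]
wrist_force: [-0.5, 0.7, -0.5]
gripper_width: 0.0115
grip_force: 30.0
shift [ 148.4 -168.4    8.9] turn [-0.  -0.3 -3.1] q6 -1.61
```

View pics/scene7b.png

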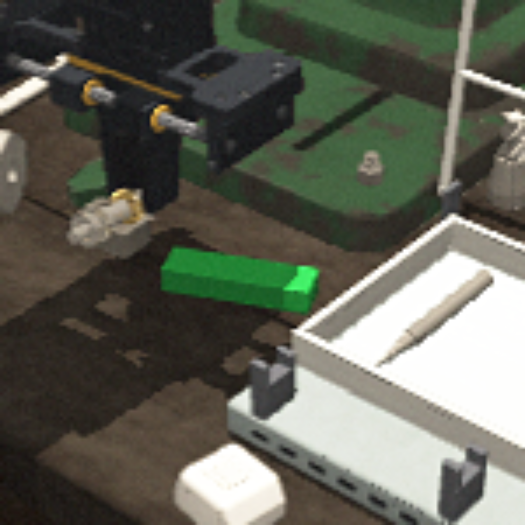

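The shaft is held level at (105,215), and the bench spot is clear. Into the tray.

```bash
python3 -m inch '[[[30,-33,0],[0,0,-1],1],[[60,-66,0],[0,0,-2],1],[[95,-100,0],[0,-0.3,-3],1],[[125,-135,0],[0,-0.3,-3],1],[[153,-164,0],[0,-0.3,-3],1],[[153,-164,0],[0,-0.3,-3],1],[[153,-164,0],[0,-0.3,-3],1],[[153,-164,-50],[0,-0.3,-3],1],[[153,-164,-80],[0,-0.3,-3],1],[[153,-164,-80],[0,-0.3,-3],1]]'; python3 -c "
from h import *
to(.605,-.045,.0365,89)"
```

```text
time_s: 17.9
eef_pos: [0.5979, -0.043, 0.0537]
ee_rot: [-0.023, -3.126, -0.006]
wrist_force: [-0.0, 0.0, -0.7]
gripper_width: 0.0116
grip_force: 30.0
shift [  7.1  -2.  -17.2] turn [-0.2 -0.9 -0.2] q6 -1.83
```

```bash
python3 -m inch '[[[5,-2,-8],[0,0,0],1],[[5,-2,-14],[0,0,0],1],[[5,-2,-19],[0,0,0],1],[[5,-2,-19],[0,0,0],1],[[5,-2,-19],[0,0,0],1]]'
```

```text
time_s: 18.4
eef_pos: [0.6091, -0.0477, 0.0414]
ee_rot: [-0.024, -3.139, -0.0]
wrist_force: [0.2, 0.5, -0.5]
gripper_width: 0.012
grip_force: 30.0
```

```bash
python3 -m inch '[[[0,0,-2],[0,0,0],1],[[0,0,-5],[0,0,0],1],[[0,0,-5],[0,0,0],1],[[0,0,-5],[0,0,0],0.72],[[0,0,-5],[0,0,0],0.72],[[0,0,-5],[0,0,0],0.72],[[0,0,30],[0,0,0],0.72],[[-30,0,80],[0,0,0],0.72],[[-80,0,110],[0,0,0],0.6],[[-120,0,110],[0,0,0],0.6]]';python3 - <<'E'
from h import *
im,d=shot("scene","scene8"); cv2.imwrite("pics/scene8b.png",cv2.resize(im[80:330,150:450],None,fx=2.4,fy=2.4))
for n in("scene","top"):
    im,d=shot(n,n+"9"); P=cloud(n,d).reshape(-1,3)
    Q=P[(P[:,0]>.64)&(P[:,0]<.74)&(P[:,1]>-.09)&(P[:,1]<.0)&(P[:,2]>.24)&(P[:,2]<.32)]; print(n,len(Q),Q.min(0),Q.max(0),np.median(Q,0))
E
```

```text
time_s: 19.4
eef_pos: [0.4941, -0.0485, 0.1538]
ee_rot: [0.024, 3.138, -0.003]
wrist_force: [1.2, -0.3, 1.2]
gripper_width: 0.0348
grip_force: 0.0
scene 232 [ 0.6852 -0.09    0.2753] [ 0.6992 -0.0005  0.2888] [ 0.6907 -0.047   0.2835]
top 190 [ 0.6866 -0.0897  0.2772] [ 0.7003 -0.0018  0.2922] [ 0.6929 -0.049   0.2851]
```

View pics/scene8b.png

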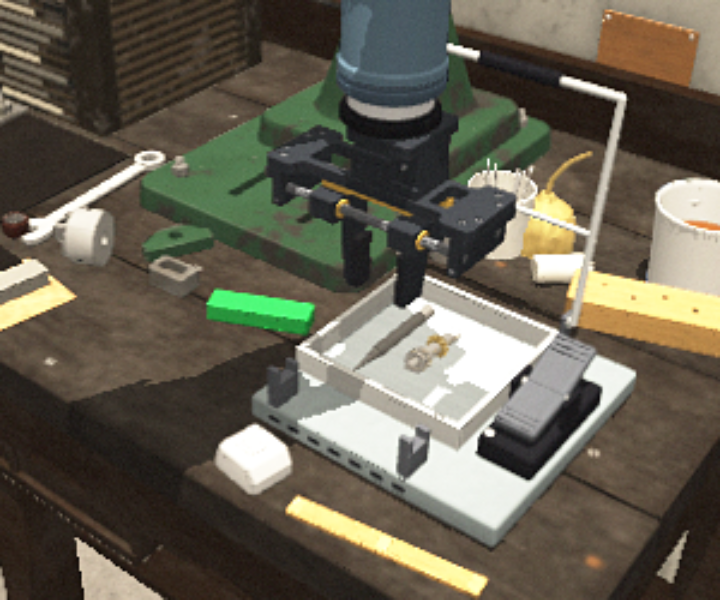

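Both tools lie in the tray, punch (395,335) and shaft (430,350), with the rocker still off and the bail upright. Bail sleeve centre is about (0.692,-0.045,0.281), radius 0.214 m, which matches the given 0.213. Next, rise, turn 90° and grip it.

```bash
python3 -m inch '[[[-10,0,30],[0,0,-8],0.4],[[-10,0,70],[0,0,-16],0.4],[[-10,0,110],[0,0,-24],0.4],[[-10,0,150],[0,0,-32],0.4],[[-10,0,190],[0,0,-40],0.4],[[0,0,200],[0,0,-48],0.4],[[0,0,200],[0,0,-56],0.4],[[0,0,200],[0,0,-64],0.4],[[0,0,200],[0,0,-72],0.4],[[0,0,200],[0,0,-80],0.4]]';python3 -c "
from h import *
to(.692,-.045,.35,-1)"
```

```text
time_s: 20.55
eef_pos: [0.4937, -0.0479, 0.3502]
ee_rot: [-2.043, -2.383, -0.004]
wrist_force: [0.4, -0.5, 0.2]
gripper_width: 0.0526
grip_force: 0.0
shift [198.3   2.9  -0.2] turn [-0.2  0.  -9.8] q6 -0.49
```

```bash
python3 -m inch '[[[40,1,0],[0,0,-5],0.4],[[80,2,0],[0,0,-10],0.4],[[120,3,0],[0,0,-10],0.4],[[160,3,0],[0,0,-10],0.4],[[198,3,0],[0,0,-10],0.4],[[198,3,0],[0,0,-10],0.4],[[198,3,0],[0,0,-10],0.4],[[198,3,0],[0,0,-10],0.4]]';python3 - <<'E'
from h import *
to(.692,-.045,.263,-1)
P=cloud("scene",shot("scene","scene10")[1]).reshape(-1,3)
Q=P[(P[:,0]>.64)&(P[:,0]<.74)&(P[:,1]>-.14)&(P[:,1]<.05)&(P[:,2]>.24)&(P[:,2]<.30)]; print(len(Q),np.median(Q,0))
E
```

```text
time_s: 21.35
eef_pos: [0.6903, -0.0446, 0.3503]
ee_rot: [-2.237, -2.203, -0.004]
wrist_force: [-0.2, 0.4, -0.2]
gripper_width: 0.0526
grip_force: 0.0
shift [  1.7  -0.4 -87.3] turn [-0.2  0.  -0.1] q6 -0.22
461 [ 0.6912 -0.0407  0.2822]
```

```bash
python3 -m inch '[[[1,0,-35],[0,0,0],0.4],[[1,0,-65],[0,0,0],0.4],[[1,0,-87],[0,0,0],0.4],[[1,0,-87],[0,0,0],0.4],[[1,0,-87],[0,0,0],1],[[1,0,-87],[0,0,0],1],[[1,0,-87],[0,0,0],1],[[1,0,-87],[0,0,0],1],[[1,0,-87],[0,0,0],1]]';python3 - <<'E'
from h import *
s=status.get_state(); p=np.array(s["eef_pos"]); h=np.array([.667,.068]); yaw=-.016
g=np.array([p[0],p[2]+.019]); v=g-h; r=np.hypot(*v); a0=np.arctan2(v[1],-v[0]); print(r,a0)
for a in np.linspace(a0,0,25)[1:]:
    q=np.array([.6667-.213*np.cos(a),.068+.213*np.sin(a)-.006*np.cos(a)]); dx=(q[0]-g[0])*1000; print(round(a,2),[round(dx),round(-.016*dx),round((q[1]-g[1])*1000)])
E
```

```text
time_s: 22.3
eef_pos: [0.6918, -0.0448, 0.264]
ee_rot: [-2.238, -2.203, -0.005]
wrist_force: [0.5, 0.4, -0.1]
gripper_width: 0.0149
grip_force: 0.3
0.21644619478122515 1.6856595055960137
1.62 [-16, 0, -2]
1.55 [-31, 0, -2]
1.47 [-45, 1, -4]
1.4 [-60, 1, -6]
1.33 [-75, 1, -9]
1.26 [-89, 1, -14]
1.19 [-103, 2, -19]
1.12 [-117, 2, -26]
1.05 [-130, 2, -33]
0.98 [-143, 2, -41]
0.91 [-155, 2, -50]
0.84 [-167, 3, -60]
0.77 [-178, 3, -71]
0.7 [-188, 3, -82]
0.63 [-197, 3, -94]
0.56 [-205, 3, -107]
0.49 [-213, 3, -120]
0.42 [-219, 4, -133]
0.35 [-225, 4, -147]
0.28 [-230, 4, -162]
0.21 [-233, 4, -176]
0.14 [-236, 4, -191]
0.07 [-238, 4, -206]
0.0 [-238, 4, -221]
```

```bash
python3 -m inch '[[[0,0,0],[0,0,0],1],[[-8,0,0],[0,0,0],1],[[-16,0,-1],[0,0,0],1],[[-31,0,-2],[0,0,0],1],[[-45,1,-4],[0,0,0],1],[[-60,1,-6],[0,0,0],1],[[-75,1,-9],[0,0,0],1],[[-89,1,-14],[0,0,0],1],[[-103,2,-19],[0,0,0],1],[[-117,2,-26],[0,0,0],1]]'
```

```text
time_s: 23.3
eef_pos: [0.5745, -0.043, 0.2399]
ee_rot: [2.238, 2.203, 0.006]
wrist_force: [-5.3, 0.6, 12.8]
gripper_width: 0.0124
grip_force: 28.5
```

```bash
python3 -m inch '[[[-13,0,-7],[0,0,0],1],[[-26,0,-15],[0,0,0],1],[[-38,0,-24],[0,0,0],1],[[-50,1,-34],[0,0,0],1],[[-61,1,-45],[0,0,0],1],[[-71,1,-56],[0,0,0],1],[[-80,1,-68],[0,0,0],1],[[-88,1,-81],[0,0,0],1],[[-96,1,-94],[0,0,0],1],[[-96,1,-94],[0,0,0],1]]';python3 -c "
from h import *
s=status.get_state();p=s['eef_pos'];print(np.hypot(p[0]-.667,p[2]+.019-.068),np.arctan2(p[2]+.019-.068,.667-p[0]))"
```

```text
time_s: 24.3
eef_pos: [0.4782, -0.0416, 0.1414]
ee_rot: [-2.238, -2.203, -0.006]
wrist_force: [7.0, -0.0, -3.5]
gripper_width: 0.0112
grip_force: 29.9
0.21019041674752875 0.4551929029757766
```

```bash
python3 - <<'E'
from h import *
im,d=shot("scene","scene11"); cv2.imwrite("pics/scene11b.png",cv2.resize(im[110:320,200:440],None,fx=2.8,fy=2.8))
E
```

```text
(no output)
```

View pics/scene11b.png

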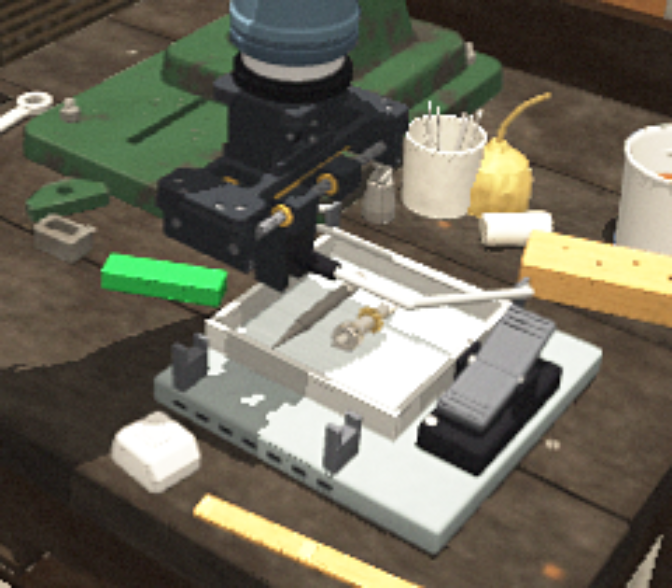

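Sleeve is in the grip at (315,265), and the bail is well on its way down, over undisturbed tools.

```bash
python3 -m inch '[[[-7,0,-13],[0,0,0],1],[[-12,0,-27],[0,0,0],1],[[-17,0,-42],[0,0,0],1],[[-20,0,-56],[0,0,0],1],[[-23,0,-71],[0,0,0],1],[[-24,0,-82],[0,0,0],1],[[-24,0,-90],[0,0,0],1],[[-24,0,-94],[0,0,0],1],[[-24,0,-94],[0,0,0],1]]'
```

```text
time_s: 25.25
eef_pos: [0.4551, -0.0413, 0.0487]
ee_rot: [-2.238, -2.203, -0.007]
wrist_force: [5.4, 2.6, -0.2]
gripper_width: 0.01
grip_force: 30.2
```

```bash
python3 -m inch '[[[0,0,-3],[0,0,0],1],[[0,0,-5],[0,0,0],1],[[0,0,-5],[0,0,0],1],[[0,0,-5],[0,0,0],0.7],[[0,0,-5],[0,0,0],0.7],[[0,0,-5],[0,0,0],0.7],[[0,0,10],[0,0,0],0.7],[[0,0,50],[0,0,0],0.7],[[0,0,100],[0,0,0],1],[[0,0,130],[0,0,0],1]]';python3 - <<'E'
from h import *
im,d=shot("scene","scene12"); cv2.imwrite("pics/scene12b.png",cv2.resize(im[110:320,200:440],None,fx=2.8,fy=2.8))
P=cloud("scene",d).reshape(-1,3)
Q=P[(P[:,0]>.43)&(P[:,0]<.475)&(P[:,1]>-.08)&(P[:,1]<-.005)&(P[:,2]>.04)&(P[:,2]<.1)]; print(len(Q),np.median(Q,0),Q.max(0))
to(.602,-.173,.17,90);to(.602,-.173,.17,0)
E
```

```text
time_s: 26.25
eef_pos: [0.455, -0.0421, 0.1822]
ee_rot: [2.238, 2.204, 0.006]
wrist_force: [1.0, -0.7, 0.1]
gripper_width: 0.0126
grip_force: 0.0
233 [ 0.4513 -0.0442  0.0675] [ 0.4599 -0.0055  0.0717]
shift [ 144.5 -130.1  -16.4] turn [  0.4   0.4 -89.1] q6 -0.34
shift [ 144.5 -130.1  -16.4] turn [-0.   0.5  0.9] q6 -0.34
```

View pics/scene12b.png

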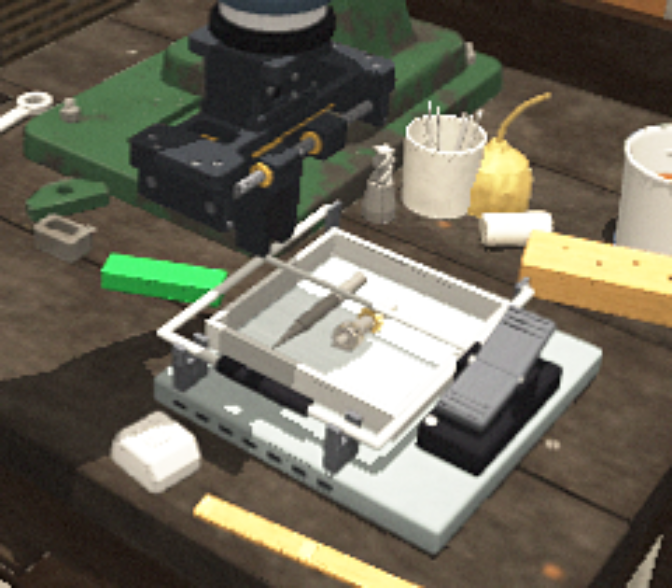

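The bail rests in its catches (185,350)/(345,425), sleeve top 68–71 mm (69 expected); both tools are flat in the tray. Now the far end of the rocker.

```bash
python3 -m inch '[[[45,-40,0],[0,0,0],1],[[90,-80,0],[0,0,0],1],[[130,-120,0],[0,0,0],1],[[145,-130,0],[0,0,0],1],[[145,-130,0],[0,0,0],1],[[145,-130,0],[0,0,0],1],[[145,-130,-30],[0,0,0],1],[[145,-130,-60],[0,0,0],1],[[145,-130,-60],[0,0,0],1]]'; python3 -c "
from h import *
to(.602,-.173,.071,0)"
```

```text
time_s: 27.2
eef_pos: [0.5954, -0.169, 0.1149]
ee_rot: [-2.23, -2.197, 0.0]
wrist_force: [-0.7, 0.7, 0.5]
gripper_width: 0.0003
grip_force: 0.0
shift [  6.6  -4.  -43.9] turn [-0.4 -0.4  0.8] q6 -0.46
```

```bash
python3 -m inch '[[[5,-3,-8],[0,0,0],1],[[5,-3,-16],[0,0,0],1],[[5,-3,-23],[0,0,0],1],[[5,-3,-30],[0,0,0],1],[[5,-3,-36],[0,0,0],1],[[5,-3,-40],[0,0,0],1],[[5,-3,-43],[0,0,0],1],[[5,-3,-43],[0,0,0],1],[[5,-3,-43],[0,0,0],1]]'; python3 -m inch '[[[0,0,20],[0,0,0],1],[[0,0,70],[0,0,0],1],[[-40,0,120],[0,0,0],1],[[-90,0,140],[0,0,0],1],[[-140,0,140],[0,0,0],1],[[-140,0,140],[0,0,0],1],[[-140,0,140],[0,0,0],1],[[-140,0,140],[0,0,0],1]]'
python3 - <<'E'
from h import *
for n in("scene","top"):
    im,d=shot(n,n+"13"); P=cloud(n,d).reshape(-1,3)
    Q=P[(P[:,0]>.46)&(P[:,0]<.66)&(P[:,1]>-.195)&(P[:,1]<-.15)&(P[:,2]>.06)&(P[:,2]<.12)]
    for x in(.51,.52,.58,.6):
        q=Q[(Q[:,0]>=x)&(Q[:,0]<x+.01)]; print(n,x,len(q),np.median(q[:,2]) if len(q) else 0)
im=cv2.imread("pics/scene13.png"); cv2.imwrite("pics/scene13b.png",cv2.resize(im[130:330,130:430],None,fx=2.6,fy=2.6))
P=cloud("scene",np.load("pics/scene13.npy")).reshape(-1,3)
Q=P[(P[:,0]>.43)&(P[:,0]<.475)&(P[:,1]>-.08)&(P[:,1]<-.005)&(P[:,2]>.04)&(P[:,2]<.1)]; print(len(Q),np.median(Q,0))
Q=P[(P[:,0]>.34)&(P[:,0]<.5)&(P[:,1]>.31)&(P[:,1]<.43)&(P[:,2]>.012)&(P[:,2]<.04)]; print("stone",len(Q),np.median(Q,0))
E
```

```text
time_s: 28.1
eef_pos: [0.6042, -0.1747, 0.076]
ee_rot: [-2.237, -2.202, -0.004]
wrist_force: [-0.5, 0.2, 0.6]
gripper_width: 0.0002
grip_force: 0.0
time_s: 28.9
eef_pos: [0.465, -0.1751, 0.2168]
ee_rot: [-2.239, -2.203, -0.005]
wrist_force: [0.3, 0.8, 0.6]
gripper_width: 0.0006
grip_force: 0.0
scene 0.51 110 0.09820943914504421
scene 0.52 38 0.09592728506255904
scene 0.58 53 0.07614128719067215
scene 0.6 47 0.07367930197809469
top 0.51 52 0.10006836887945592
top 0.52 39 0.09478553349078878
top 0.58 39 0.07568346077015042
top 0.6 42 0.07398690468923463
233 [ 0.4509 -0.0438  0.0676]
stone 454 [0.4173 0.3685 0.0234]
```

View pics/scene13b.png

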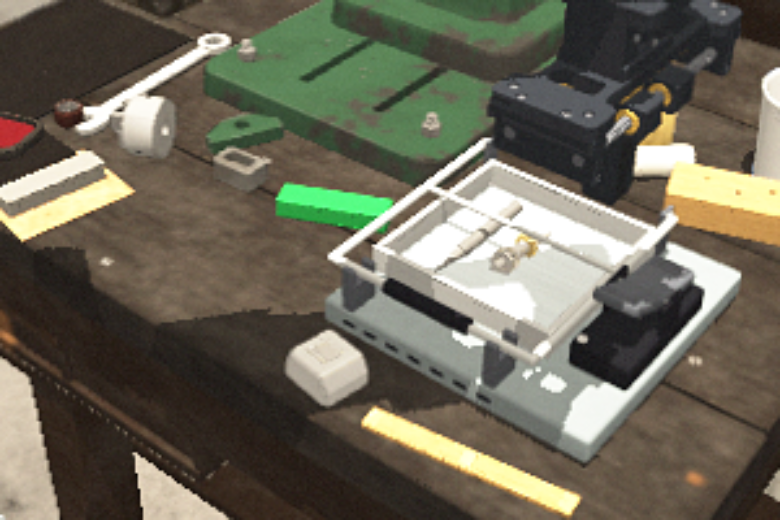

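The rocker is on (near end about 98 mm, far end about 74 mm). The bail is down at (430,305), the tools are in the tray at (480,235) and (515,253), and the stone is on the mat at (55,180). Tape and rule are untouched, and the arm is clear of everything.

```bash
python3 -c "
from cell import arm
print(arm.finish_job())"
```

```text
the job is handed in; nothing more can be done
None
```

The job is handed in, with no verdict returned; the last pictures showed the rocker back on, the bail down in its catches, the one punch and the geared shaft found on the bench lying flat in the tray, the oilstone on the cork mat, and the tape and rule untouched.

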